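# Wax the bare patch of a bamboo board with a spring-tipped dauber

### The job

Take the wooden-handled dauber out of its stand, hold it upright and dip it into the small open steel canister until its sprung tip gives gently against the middle of the hard wax cake inside, and keep it there for about a second. Then press the tip the same gentle way for about a second on the dark bare patch of the round bamboo board that lies on the counter, and stand the dauber back in its stand, tip down, lowering it gently. Leave the canister, the board and the other things on the counter where they are.

Things in the scene. Friction and masses are not known exactly. Their poses are not given: they have to be found in the camera images.
- dauber: Wax dauber, upright in its stand at the start, 172 mm long, 72 g. Origin: centre of the tip's flat end with the spring out; z runs from tip to handle. From the end up: yellow felt tip, round, 20 mm diameter, 22 mm long; brass shaft, 14 mm diameter, from 36 to 98 mm; square wooden handle 20 x 20 mm, faces square to its x and y axes, from 98 to 172 mm.
- dauber_tip (a point): Centre of the flat end of the dauber's felt tip; moves with the tip. The tip slides straight into the shaft, up to 6 mm, against a spring: it begins to give at 1.5 N and is fully in at 5 N; beyond that the tool is rigid. The tool's own weight does not push it in.
- stand: Round steel stand, fixed, base 90 mm diameter; in its middle an upright open socket, top 66 mm above the counter, bore 32 mm diameter widening to 52 mm over the top 16 mm. Origin: centre of the underside, z up. The inner floor, on which the dauber's tip stands, is 12 mm above the origin.
- canister: Small open steel canister, loose, about 0.5 kg, standing on the counter; 54 mm outer diameter, 75 mm high, 3 mm wall (inside 48 mm). Its toggle lid hangs open down the outside of its +x side, below the rim, reaching 36 mm from the axis. Origin: centre of the underside, z up. A hard wax cake lies inside (see canister_mouth).
- canister_mouth (a point): Centre of the canister's mouth, in the plane of the rim, 75 mm above its underside. The hard, flat, amber-coloured wax cake inside fills the bore; its top lies anywhere from 25 to 61 mm below the rim, different every time and not reported: find it by touch. It is rigid.
- board: Round bamboo cutting board, loose, about 0.75 kg, 190 mm diameter, 16 mm thick, lying flat on the counter. A small 20 mm grey spot near its edge (75 mm along +x) marks the hanging point, not the patch. Origin: centre of the underside, z up.
- patch (a point): Centre of the dark bare patch, 54 mm diameter, on the board's top face (16 mm above the counter), 30 mm from the board's centre along its -x axis.
- owl: Bystander: blue ceramic magnet owl, 42 mm wide, 67 mm tall; origin at the centre of its underside.
- opener: Bystander: flat red plastic bottle opener, 114 mm long, 36 mm wide, 8 mm thick; origin on its underside, x along it.
- mug: Bystander: white mug, 80 mm diameter, 90 mm tall; origin at the centre of its underside.
- jar: Bystander: amber glass jar with a lid, 56 mm diameter, 90 mm tall; origin at the centre of its underside.
- bowl: Bystander: blue bowl, 110 mm diameter, 45 mm tall; origin at the centre of its underside.
- scraper: Bystander: flat green plastic dough scraper, 110 x 70 x 6 mm; origin at the centre of its underside.
Mind the look-alikes: they are no part of the job. Of the things that look like the dauber, the larger one is meant.

How it is judged:
By the outcome, as a careful person would: the job done as asked, in the order asked, and still so for the second after the job is handed in, with the robot touching nothing.
It also fails if it takes over 61 s, if anything falls off the work surface, if the arm or the gripper's body presses on something with over 40 N, if the wrist force passes 120 N, or if a joint passes its speed limit or range.

### The arm

A 6-joint arm with a two-finger parallel gripper is mounted at the origin on the work surface. World frame = base frame: x ahead of the robot, y to its left, z up, the work surface at z = 0. Lengths are in m, angles in rad, forces in N, time in s.
With the tool pointing down it reaches from about 0.3 to 0.85 m from the base axis. Payload 5.4 kg.
Tool frame: the origin (TCP) lies at the very end of the fingers, on their centre line; the grasp point (between the pads) lies 19 mm behind it; z points along the fingers, y is the direction in which the jaws open and shut (so a half turn about z gives the same grasp; the last joint's range is limited). The gripper opens to 85 mm and grips with 20 to 120 N. Pads are 22 mm wide; open, the fingers measure 114 mm over their backs; the gripper's body (76 mm by 85 mm) begins 54 mm behind the grasp point. The pads swing forward as they close: fully open they stand 13 mm farther back than shut.
Start: joints at [1.138, 0.158, 1.597, -0, 1.386, -0.21], TCP at [0.127, 0.561, 0.231] pointing down, gripper open.
Joint ranges: [-2.91, 2.91], [-0.94, 2.29], [0.18, 2.7], [-1.29, 4.43], [0.17, 2.64], [-3, 3]. Speed limits (rad/s): [2.57, 2.57, 3.14, 3.14, 3.14, 3.14].

### API

Orientations are given as a 3x3 rotation matrix whose columns are the frame's x, y, z axes.
In Python, from cell import status, viewer, job gives the robot as it stands. The module is installed in compiled form; this text tells all that it offers.
- The arm moves only by the tool move_arm, never from a script. Its argument "plan" is a list of rows, each an object with "xyz": the shift along the world's x, y, z in mm, a list of three; "twist": the turn about the world's z in degrees. A call has 1 to 5 rows; each row is the pose to reach, as a shift and turn from the pose commanded when the call began; what a row does not reach only later rows make up. A row lasts 1/8 s, in which the tool goes at most 62.5 mm and 10.7 degrees, less where a joint would pass 70% of its speed; a pose out of reach is approached as far as the arm can. A call with a gripper value outside its range is refused whole. "jaw" is the closure, from 0 (fully open) to 1 (shut), set as the call begins (left out, the last holds). The fingers move at their own pace and stop on an object; "grip_force" is the grip in N (left out, the last holds). Time passes only in rows, so rows that repeat a pose let the fingers close. It gives the time, the measured TCP pose, the force and the opening at its end, in the units of the state.
- status.observe(): the state, without advancing time (a new reading comes with each control period).
- viewer.capture(name): name is "side" or "top" or "wrist"; returns the picture (480x640x3 uint8, blue, green, red); there is no depth.
- viewer.get_calibration(name): a dict with "K" (3x3 intrinsics, pixels), "cam_to_world" (4x4, takes a point from camera to world coordinates); the wrist camera has in their place "T_tool_cam" (4x4, takes a point from camera to tool coordinates, whose origin is the TCP and whose axes are the flange's). Camera axes: x right, y down, z forward; pixel columns grow to the right and rows downward; lengths in m; the calibration is good to about 2 mm. A picture is of the moment at which its call begins: read the wrist's pose just before it. get_calibration takes no time and is no camera call.
- job.sign_off(): hands the job in, once; it reports no verdict.
The state is a dict: "clock": time; "joints": joint angles; "joint_velocities": joint speeds; "tau": joint torques, N m; "tcp_pos": TCP position; "tool_rot": TCP orientation; "ft_force": force on the tool from outside, world axes, zero at the start; "moment": the same for the moment, N m; "grip_width": opening from 0.0 (shut) to 1.0 (fully open).
Only numpy, scipy, OpenCV 4.12 (cv2) and the standard library are available. Lean on these libraries where they do the work, as an engineer would, in place of code of your own. Each camera call takes 0.05 s, during which the arm holds its last target.

## Working session

There is one attempt and no reset: what is moved stays moved. The work goes in short steps, Python scripts to look and compute and a tool call to move; the robot and the scene stay as the last step left them, time stands still between calls to the robot, and variables do not carry over. Pictures are saved under pics/ and viewed, and the job is handed in when it is done.

Besides the shell and the picture viewer there is one more tool, called as a command line: name --argument value ..., lists and objects as JSON in quotes. move_arm: Moves the arm, as the interface text tells. Its arguments: {"type":"object","properties":{"plan":{"type":"array"},"jaw":{"type":"number"},"grip_force":{"type":"number"}},"required":["plan"]}

```bash
mkdir -p pics; python3 - <<'E'
from cell import status, viewer
import cv2,numpy as np
s=status.observe();print(s)
for n in("side","top","wrist"):
    cv2.imwrite(f"pics/{n}0.png",viewer.capture(n))
    print(n,viewer.get_calibration(n))
E
```

```text
{'clock': 0.0, 'joints': array([ 1.13788309e+00,  1.59093148e-01,  1.59824672e+00,  8.42859143e-06,
        1.38618405e+00, -2.10120314e-01]), 'joint_velocities': array([-1.50197455e-03, -6.67648938e-04,  2.35462818e-04,  2.20938932e-06,
       -6.15821069e-04, -3.81636688e-04]), 'tau': array([-1.84762706e-03, -3.96016538e+01, -3.31427264e+01, -3.12259263e-04,
        8.84520065e-03, -4.38405877e-06]), 'tcp_pos': array([0.12681954, 0.56022189, 0.23028487]), 'tool_rot': array([[-9.75283633e-01,  2.20955122e-01, -8.17720047e-04],
       [ 2.20956253e-01,  9.75282151e-01, -1.74962590e-03],
       [ 4.10918963e-04, -1.88706186e-03, -9.99998135e-01]]), 'ft_force': array([ 0.09697191, -0.34127877,  0.37823215]), 'moment': array([ 0.0256346 ,  0.00709064, -0.02972655]), 'grip_width': 0.9986774624463138}
side {'K': array([[436.96925675,   0.        , 320.45586383],
       [  0.        , 436.96925675, 242.85554262],
       [  0.        ,   0.        ,   1.        ]]), 'cam_to_world': array([[ 0.9125313 , -0.19277345,  0.36072847,  0.26758029],
       [-0.40831537, -0.48063192,  0.77606154, -0
[... 385 characters left out ...]
[-0.99991331, -0.00817546, -0.01032185, -0.00266584],
       [ 0.01153456, -0.16576398, -0.98609799,  1.28236299],
       [ 0.        ,  0.        ,  0.        ,  1.        ]])}
wrist {'K': array([[366.58188595,   0.        , 314.05308123],
       [  0.        , 366.58188595, 241.98530226],
       [  0.        ,   0.        ,   1.        ]]), 'T_tool_cam': array([[ 6.38517496e-04, -9.46375639e-01, -3.23067704e-01,
         8.33445197e-02],
       [ 9.99999365e-01,  3.04320111e-04,  1.08496128e-03,
        -1.21045670e-03],
       [-9.28464929e-04, -3.23068192e-01,  9.46375233e-01,
        -1.42573617e-01],
       [ 0.00000000e+00,  0.00000000e+00,  0.00000000e+00,
         1.00000000e+00]])}
```

View pics/top0.png

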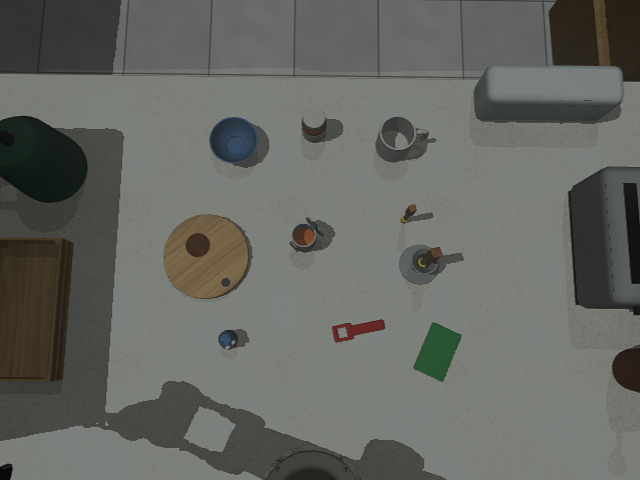

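View pics/side0.png

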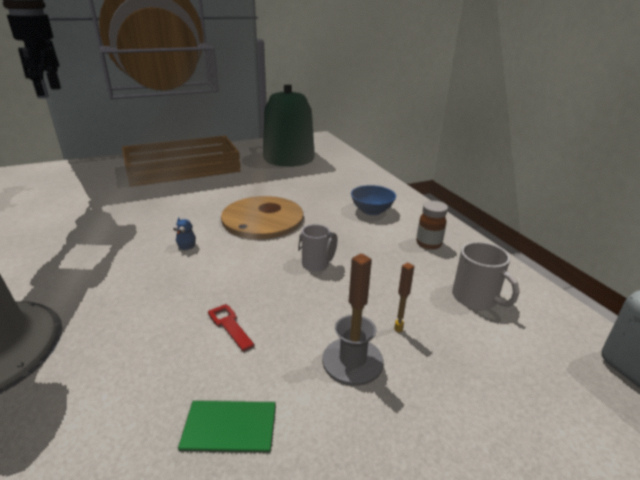

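View pics/wrist0.png

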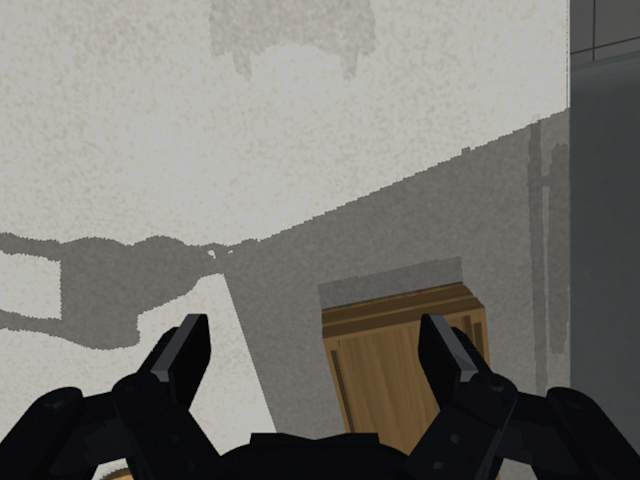

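In the top view, the stand with the dauber is at about (422,263). A smaller look-alike stands free at (408,213), outside any stand. The canister is at (304,236), the board at (207,256) with its dark patch at (198,244) and grey spot at (226,282). I'll enlarge to confirm the dauber and canister.

```bash
python3 - <<'E'
import cv2,numpy as np
t=cv2.imread("pics/top0.png");s=cv2.imread("pics/side0.png")
def crop(im,x,y,w,h,k): return cv2.resize(im[y:y+h,x:x+w],None,fx=k,fy=k,interpolation=cv2.INTER_CUBIC)
cv2.imwrite("pics/c1.png",crop(t,380,190,100,100,6))
cv2.imwrite("pics/c2.png",crop(s,300,230,130,160,3.7))
a=crop(t,275,205,60,60,6.5);b=crop(t,157,205,100,100,3.9)
cv2.imwrite("pics/c3.png",np.hstack([a,b]))
E
```

```text
(no output)
```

View pics/c1.png

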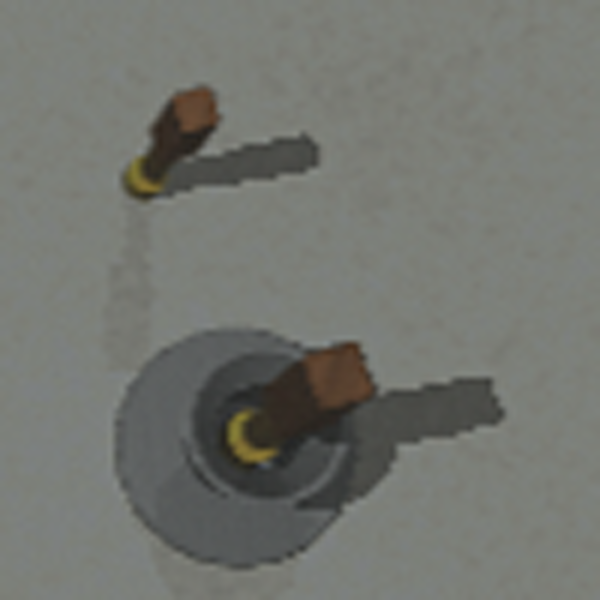

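View pics/c2.png

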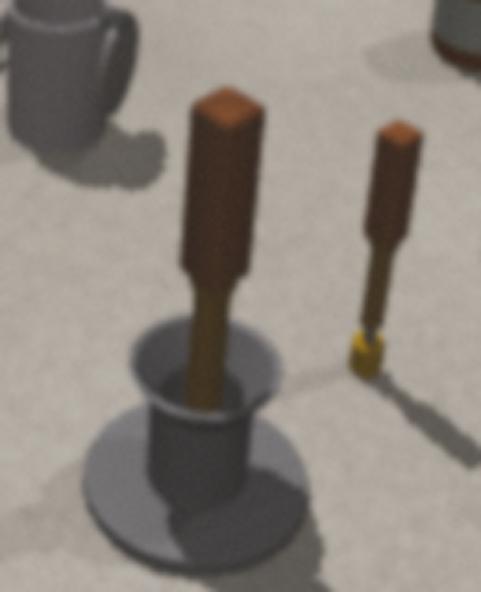

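View pics/c3.png

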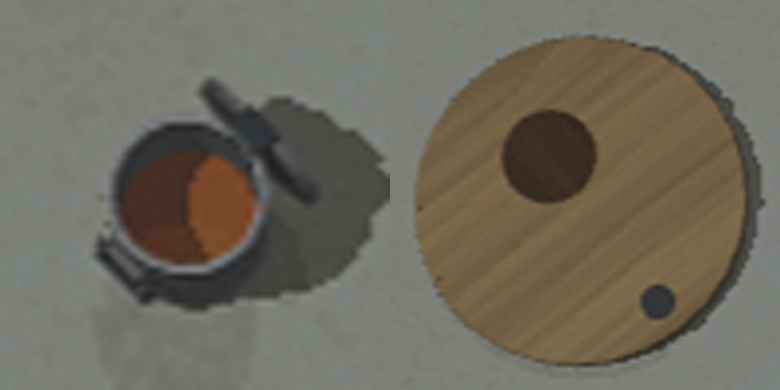

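The crops confirm it. The big handle in the steel stand (top face at (437,252) in the top view) is the dauber; the thin one at (411,208) is smaller and free-standing. The canister's rim centre is near (304,235) with the lid at upper right, and the patch is at (198,245).

```bash
cat > h.py <<'E'
from cell import status, viewer
import cv2,numpy as np
def camT(n,st=None):
    c=viewer.get_calibration(n)
    if n!="wrist": return c["K"],c["cam_to_world"]
    T=np.eye(4);T[:3,:3]=st["tool_rot"];T[:3,3]=st["tcp_pos"]
    return c["K"],T@c["T_tool_cam"]
def at(n,uv,z,st=None):
    K,T=camT(n,st);d=T[:3,:3]@np.linalg.inv(K)@[uv[0],uv[1],1];o=T[:3,3]
    return (o+d*(z-o[2])/d[2])*1000
def proj(n,p,st=None):
    K,T=camT(n,st);q=K@(T[:3,:3].T@(np.asarray(p)-T[:3,3]));return q[:2]/q[2]
def tri(obs):
    A=np.zeros((3,3));b=np.zeros(3)
    for n,uv,st in obs:
        K,T=camT(n,st);d=T[:3,:3]@np.linalg.inv(K)@[uv[0],uv[1],1];d/=np.linalg.norm(d)
        P=np.eye(3)-np.outer(d,d);A+=P;b+=P@T[:3,3]
    return np.linalg.solve(A,b)*1000
E
python3 - <<'E'
from h import *
np.set_printoptions(precision=1,suppress=True)
print("handle top",at("top",(436.7,252.3),.184),at("side",(361.6,259.2),.184),tri([("top",(436.7,252.3),None),("side",(361.6,259.2),None)]))
c=[(358,343),(373,385),(317,402),(307,360)]
c=[at("top",(380+x/6,190+y/6),.184) for x,y in c]
for i in range(4):
    d=c[(i+1)%4]-c[i];print("edge",np.hypot(*d[:2]),np.degrees(np.arctan2(d[1],d[0])))
print("stand base",at("top",(419.7,264.5),.004),"socket rim",at("top",(425.5,260.8),.066))
print("can",at("top",(303.9,235.3),.075))
print("lid", at("top",(275+258/6.5,205+140/6.5),.06))
print("board",at("top",(157+(581-390)/3.9,205+200/3.9),.016),"patch",at("top",(197.8,245),.016), "spot",at("top",(157+(658-390)/3.9,205+301/3.9),.016))
print("small",at("top",(408.3-4.3+7.3,208),.12), at("top",(404,220),0))
print("mug",at("top",(397,135),.09),"jar",at("top",(314,118),.09))
E
```

```text
handle top [ 506.9 -238.6  184. ] [ 507.5 -240.8  184. ] [ 507.8 -239.1  182.8]
edge 14.382642536215123 -161.91685939656043
edge 19.104162553040425 107.29111578182076
edge 13.960182612250364 11.90083733447016
edge 17.600563802919687 -71.1369486117258
stand base [ 506.  -238.3    4. ] socket rim [ 506.1 -239.4   66. ]
can [557.7  20.9  75. ]
lid [579.8  -2.   60. ]
board [519.1 238.6  16. ] patch [544.3 257.8  16. ] spot [461.9 193.   16. ]
small [ 609. -202.  120.] [ 608.5 -205.4    0. ]
mug [ 778.2 -179.3   90. ] jar [815.1   1.5  90. ]
```

Everything agrees. The handle top comes out at (507,-239,183) from two cameras, the stand base and rim lie within about 1 mm of that, and the faces sit at about 17°. The patch is 31 mm from the board's centre, opposite the grey spot. I'll move towards the dauber and twist -60°.

move_arm --plan '[{"xyz": [38,-48,0],"twist": -10},{"xyz": [76,-97,5],"twist": -20},{"xyz": [114,-145,10],"twist": -30},{"xyz": [152,-194,15],"twist": -40},{"xyz": [190,-242,20],"twist": -50}]' --jaw 0

```text
clock: 0.78
tcp_pos: [0.3178, 0.317, 0.2513]
tool_rot: [[-0.453, 0.892, 0.0], [0.892, 0.453, 0.0], [-0.0, 0.0, -1.0]]
ft_force: [0.4, 0.4, -0.1]
grip_width: 1.003
```

move_arm --plan '[{"xyz": [30,-54,0],"twist": -10},{"xyz": [60,-108,0],"twist": -10},{"xyz": [90,-162,0],"twist": -10},{"xyz": [115,-218,0],"twist": -10},{"xyz": [135,-275,0],"twist": -10}]'

```text
clock: 1.4
tcp_pos: [0.4525, 0.0418, 0.2512]
tool_rot: [[-0.296, 0.955, 0.0], [0.955, 0.296, 0.0], [0.0, 0.0, -1.0]]
ft_force: [0.7, 0.5, 0.1]
grip_width: 0.995
```

move_arm --plan '[{"xyz": [8,-58,0],"twist": 0},{"xyz": [16,-116,0],"twist": 0},{"xyz": [22,-174,0],"twist": 0},{"xyz": [25,-200,0],"twist": 0}]'

```text
clock: 1.9
tcp_pos: [0.4767, -0.159, 0.2509]
tool_rot: [[-0.293, 0.956, -0.001], [0.956, 0.293, -0.0], [0.0, -0.001, -1.0]]
ft_force: [0.6, -0.0, 0.2]
grip_width: 1.0
```

```bash
python3 - <<'E'
from h import *
np.set_printoptions(precision=1,suppress=True)
st=status.observe();im=viewer.capture("wrist");cv2.imwrite("pics/w1.png",im)
print(st["tcp_pos"],proj("wrist",(.507,-.239,.184),st),proj("wrist",(.507,-.239,.066),st))
E
```

```text
[ 0.5 -0.2  0.3] [322.8 374.4] [320.1 295.5]
```

View pics/w1.png

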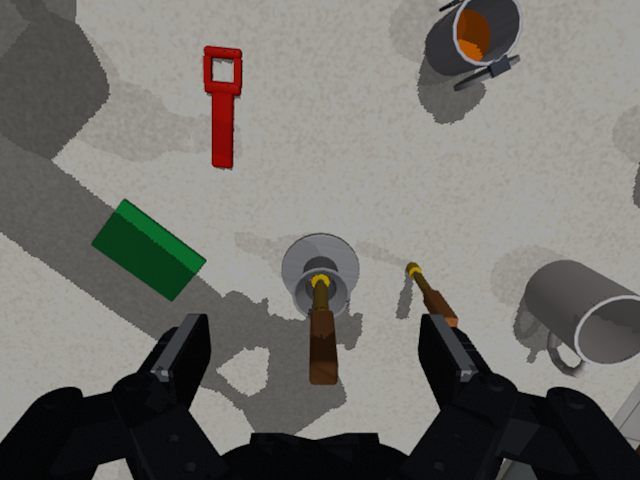

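The wrist view shows the dauber's handle top at (323,373), where I predicted (323,374). Its faces are square to the jaws and nothing is in the way of the descent. I'll centre over it and lower.

move_arm --plan '[{"xyz": [18,-45,0],"twist": 0},{"xyz": [30,-80,0],"twist": 0},{"xyz": [30,-80,0],"twist": 0},{"xyz": [30,-80,-30],"twist": 0},{"xyz": [30,-80,-30],"twist": 0}]'

```text
clock: 2.58
tcp_pos: [0.5055, -0.2339, 0.2187]
tool_rot: [[-0.297, 0.955, -0.005], [0.955, 0.297, 0.004], [0.005, -0.003, -1.0]]
ft_force: [0.2, 0.2, -0.2]
grip_width: 1.0
```

```bash
python3 - <<'E'
from h import *
np.set_printoptions(precision=4,suppress=True)
st=status.observe();im=viewer.capture("wrist");cv2.imwrite("pics/w2.png",im)
print(st["tcp_pos"],st["tool_rot"][:,1],proj("wrist",(.507,-.239,.184),st))
E
```

```text
[ 0.5055 -0.2339  0.2187] [ 0.9548  0.2972 -0.0034] [315.3034 290.511 ]
```

View pics/w2.png

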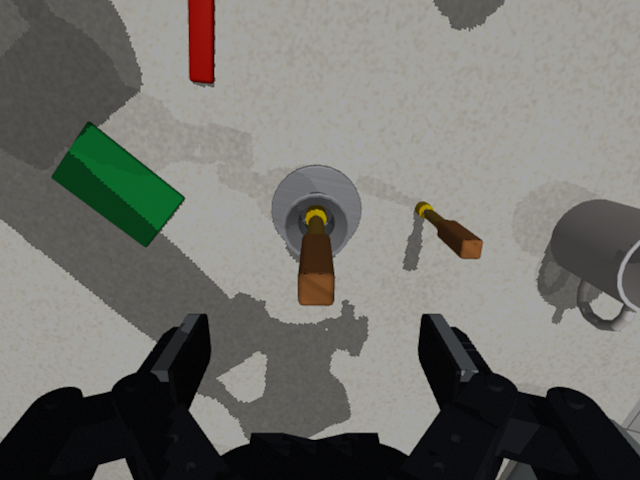

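move_arm --plan '[{"xyz": [0,0,-25],"twist": 0},{"xyz": [0,0,-50],"twist": 0},{"xyz": [0,0,-50],"twist": 0}]'

```text
clock: 3.0
tcp_pos: [0.5063, -0.235, 0.1706]
tool_rot: [[-0.297, 0.955, -0.002], [0.955, 0.297, 0.002], [0.002, -0.002, -1.0]]
ft_force: [0.1, 0.4, 0.2]
grip_width: 1.003
```

move_arm --plan '[{"xyz": [1,-4,-20],"twist": 0},{"xyz": [1,-4,-38],"twist": 0},{"xyz": [1,-4,-38],"twist": 0},{"xyz": [1,-4,-38],"twist": 0}]'

```text
clock: 3.5
tcp_pos: [0.5085, -0.2404, 0.1342]
tool_rot: [[-0.296, 0.955, 0.001], [0.955, 0.296, -0.001], [-0.001, 0.001, -1.0]]
ft_force: [-0.2, -1.0, 0.4]
grip_width: 0.999
```

```bash
python3 - <<'E'
from h import *
np.set_printoptions(precision=4,suppress=True)
st=status.observe();im=viewer.capture("wrist");cv2.imwrite("pics/w3.png",im)
print(st["tcp_pos"],st["ft_force"],proj("wrist",(.507,-.239,.184),st))
E
```

```text
[ 0.5085 -0.2404  0.1342] [-0.2197 -0.9579  0.431 ] [313.0359 391.245 ]
```

View pics/w3.png

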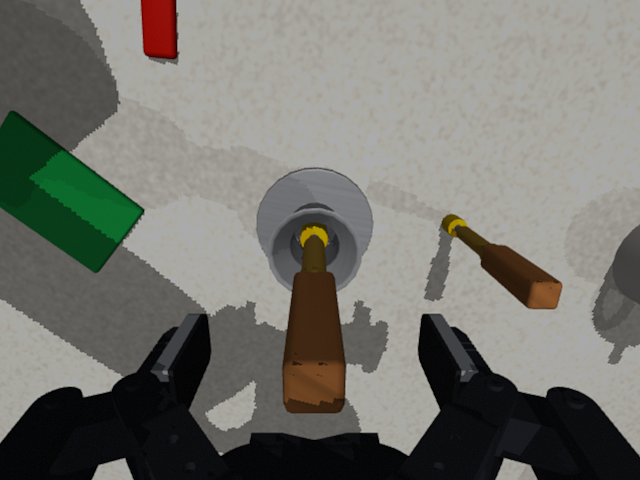

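The handle sits midway between the pads at column 314 and square to them. Closing now.

move_arm --plan '[{"xyz": [0,0,0],"twist": 0},{"xyz": [0,0,0],"twist": 0},{"xyz": [0,0,0],"twist": 0},{"xyz": [0,0,0],"twist": 0},{"xyz": [0,0,0],"twist": 0}]' --jaw 1 --grip_force 50

```text
clock: 4.18
tcp_pos: [0.5081, -0.2403, 0.1334]
tool_rot: [[-0.296, 0.955, 0.0], [0.955, 0.296, -0.0], [-0.0, 0.0, -1.0]]
ft_force: [-0.2, 0.3, 0.5]
grip_width: 0.228
```

move_arm --plan '[{"xyz": [0,0,0],"twist": 0},{"xyz": [0,0,0],"twist": 0},{"xyz": [0,0,0],"twist": 0}]'

```text
clock: 4.55
tcp_pos: [0.5081, -0.2403, 0.1333]
tool_rot: [[-0.296, 0.955, 0.0], [0.955, 0.296, -0.0], [-0.0, 0.0, -1.0]]
ft_force: [-0.3, 0.3, -0.1]
grip_width: 0.222
```

Gripped: the opening of 0.222 is about 19 mm, against a 20 mm handle. Lifting straight up.

move_arm --plan '[{"xyz": [0,0,15],"twist": 0},{"xyz": [0,0,40],"twist": 0},{"xyz": [0,0,70],"twist": 0},{"xyz": [0,0,100],"twist": 0},{"xyz": [0,0,100],"twist": 0}]'

```text
clock: 5.18
tcp_pos: [0.5096, -0.2414, 0.237]
tool_rot: [[-0.296, 0.955, 0.005], [0.955, 0.296, -0.004], [-0.006, 0.004, -1.0]]
ft_force: [0.2, 0.1, -0.8]
grip_width: 0.227
```

```bash
python3 - <<'E'
from h import *
np.set_printoptions(precision=4,suppress=True)
st=status.observe();im=viewer.capture("wrist");cv2.imwrite("pics/w4.png",im);cv2.imwrite("pics/s4.png",cv2.resize(viewer.capture("side")[120:420,230:530],None,fx=2,fy=2))
t=st["tcp_pos"];print(t,st["ft_force"])
p=np.array([t[0],t[1],t[2]-.1213]);print(proj("wrist",p,st),proj("side",p),proj("side",p+[0,0,.172]))
E
```

```text
[ 0.5096 -0.2414  0.237 ] [ 0.1943  0.1478 -0.79  ]
[314.1057 231.6094] [359.4288 301.959 ] [370.0948 182.1192]
```

View pics/w4.png

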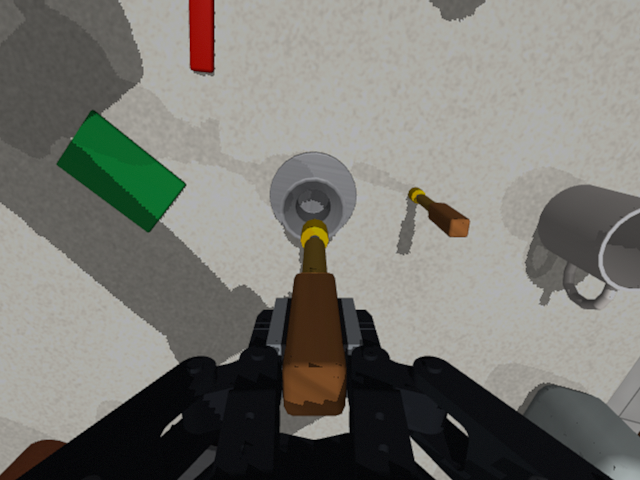

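View pics/s4.png

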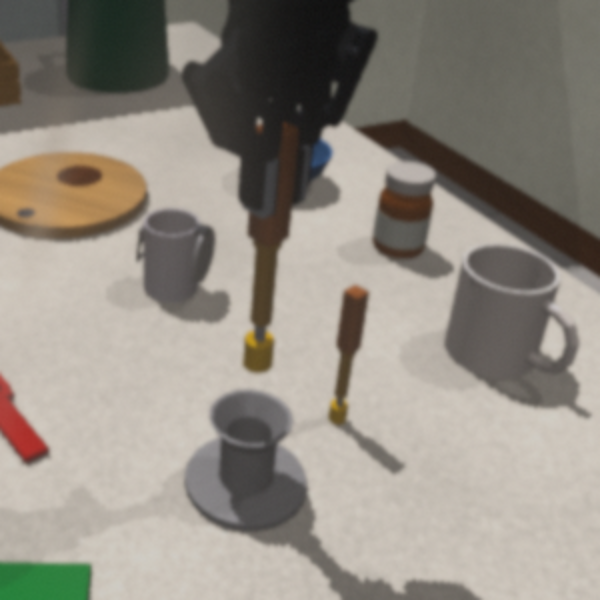

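The dauber is held upright. Its tip shows at side pixel (359,302), as predicted. Moving over the canister at (558,21).

move_arm --plan '[{"xyz": [4,45,0],"twist": 0},{"xyz": [14,100,0],"twist": 0},{"xyz": [25,155,0],"twist": 0},{"xyz": [36,205,0],"twist": 0},{"xyz": [42,235,0],"twist": 0}]'

```text
clock: 5.9
tcp_pos: [0.5491, -0.0026, 0.2314]
tool_rot: [[-0.298, 0.955, -0.003], [0.955, 0.298, 0.001], [0.002, -0.003, -1.0]]
ft_force: [0.7, -0.2, 0.1]
grip_width: 0.224
```

```bash
python3 - <<'E'
from h import *
np.set_printoptions(precision=4,suppress=True)
st=status.observe();im=viewer.capture("wrist");cv2.imwrite("pics/w5.png",im);
t=st["tcp_pos"];print(t,st["ft_force"])
print(proj("wrist",(.5577,.0209,.075),st))
th=np.linspace(0,6.28,60)
for a in th: cv2.circle(im,tuple(int(round(v)) for v in proj("wrist",(.5577+.027*np.cos(a),.0209+.027*np.sin(a),.075),st)),0,(0,255,0),-1)
cv2.imwrite("pics/w5c.png",cv2.resize(im[60:340,180:460],None,fx=2,fy=2,interpolation=cv2.INTER_CUBIC))
E
```

```text
[ 0.5491 -0.0026  0.2314] [ 0.7189 -0.2413  0.0855]
[333.548  197.2573]
```

View pics/w5c.png

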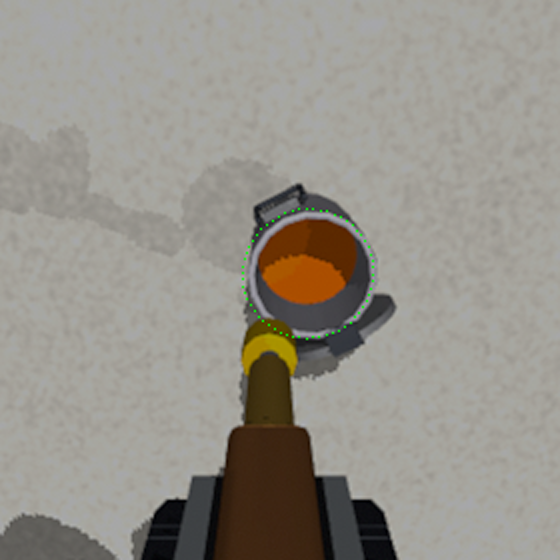

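The projected rim circle falls on the canister's rim to about 1 mm. Finishing the approach.

move_arm --plan '[{"xyz": [9,23,0],"twist": 0},{"xyz": [9,23,0],"twist": 0},{"xyz": [9,23,0],"twist": 0},{"xyz": [9,23,0],"twist": 0}]'

```text
clock: 6.45
tcp_pos: [0.5587, 0.017, 0.2329]
tool_rot: [[-0.295, 0.955, -0.001], [0.955, 0.295, -0.0], [0.0, -0.001, -1.0]]
ft_force: [-0.9, 0.4, 0.1]
grip_width: 0.227
```

```bash
python3 - <<'E'
from h import *
np.set_printoptions(precision=4,suppress=True)
st=status.observe();im=viewer.capture("wrist");top=viewer.capture("top")
t=st["tcp_pos"];print(t,st["ft_force"])
print(proj("top",t-[0,0,.1213]),proj("top",t-[0,0,.0857]))
a=cv2.resize(im[100:380,220:420],None,fx=2,fy=2,interpolation=cv2.INTER_CUBIC)
b=cv2.resize(top[205:275,270:320],None,fx=8,fy=8,interpolation=cv2.INTER_CUBIC)
cv2.imwrite("pics/w6.png",np.hstack([a,b]))
E
```

```text
[0.5587 0.017  0.2329] [-0.9185  0.4162  0.0695]
[305.4822 231.7145] [305.2205 228.4822]
```

View pics/w6.png

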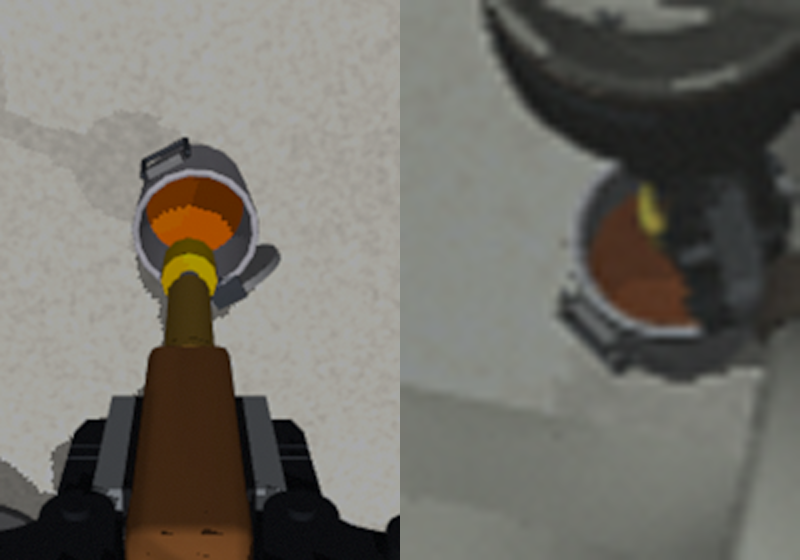

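Two wrist fits put the canister's centre about 2 mm further along +x than the top view does, so I'm averaging them. I'll shift (+0.5,+4.5) and lower the tip to just below the rim (tip z about 55).

move_arm --plan '[{"xyz": [0.5,4.5,0],"twist": 0},{"xyz": [0.5,4.5,-15],"twist": 0},{"xyz": [0.5,4.5,-35],"twist": 0},{"xyz": [0.5,4.5,-50],"twist": 0},{"xyz": [0.5,4.5,-56],"twist": 0}]'

```text
clock: 7.18
tcp_pos: [0.5587, 0.0225, 0.1755]
tool_rot: [[-0.296, 0.955, -0.003], [0.955, 0.296, 0.0], [0.001, -0.002, -1.0]]
ft_force: [-0.2, 0.0, -0.3]
grip_width: 0.228
```

move_arm --plan '[{"xyz": [0,0,0],"twist": 0},{"xyz": [0,0,-1],"twist": 0},{"xyz": [0,0,-2],"twist": 0},{"xyz": [0,0,-3],"twist": 0},{"xyz": [0,0,-4],"twist": 0}]'

```text
clock: 7.8
tcp_pos: [0.5596, 0.0222, 0.1734]
tool_rot: [[-0.296, 0.955, 0.0], [0.955, 0.296, -0.0], [-0.0, 0.0, -1.0]]
ft_force: [0.2, 0.1, -1.4]
grip_width: 0.224
```

```bash
python3 - <<'E'
from h import *
np.set_printoptions(precision=4,suppress=True)
st=status.observe();im=viewer.capture("wrist")
print(st["tcp_pos"],st["ft_force"])
cv2.imwrite("pics/w7.png",cv2.resize(im[120:400,220:420],None,fx=2,fy=2,interpolation=cv2.INTER_CUBIC))
E
```

```text
[0.5596 0.0222 0.1734] [ 0.1988  0.0701 -1.3674]
```

View pics/w7.png

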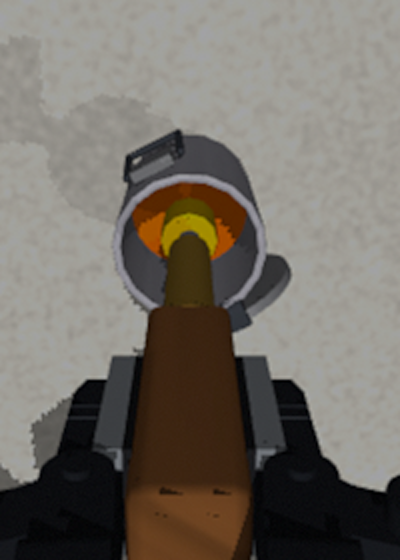

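The tip is inside the mouth and about 1 mm off centre, so I'll add 1 mm of x. Now feeling downwards.

move_arm --plan '[{"xyz": [0.5,0,-1],"twist": 0},{"xyz": [1,0,-2],"twist": 0},{"xyz": [1,0,-3],"twist": 0},{"xyz": [1,0,-4],"twist": 0},{"xyz": [1,0,-5],"twist": 0}]'

```text
clock: 8.48
tcp_pos: [0.5606, 0.0223, 0.1682]
tool_rot: [[-0.296, 0.955, -0.0], [0.955, 0.296, 0.0], [0.0, -0.0, -1.0]]
ft_force: [-0.8, -0.4, -0.5]
grip_width: 0.222
```

move_arm --plan '[{"xyz": [0,0,-1],"twist": 0},{"xyz": [0,0,-2],"twist": 0},{"xyz": [0,0,-3],"twist": 0},{"xyz": [0,0,-4],"twist": 0},{"xyz": [0,0,-4],"twist": 0}]'

```text
clock: 9.1
tcp_pos: [0.5605, 0.0223, 0.1642]
tool_rot: [[-0.296, 0.955, -0.0], [0.955, 0.296, 0.0], [0.0, -0.0, -1.0]]
ft_force: [0.2, -0.4, -0.7]
grip_width: 0.228
```

move_arm --plan '[{"xyz": [0,0,-1],"twist": 0},{"xyz": [0,0,-2],"twist": 0},{"xyz": [0,0,-3],"twist": 0},{"xyz": [0,0,-4],"twist": 0},{"xyz": [0,0,-4],"twist": 0}]'

```text
clock: 9.72
tcp_pos: [0.5605, 0.0223, 0.1601]
tool_rot: [[-0.296, 0.955, -0.0], [0.955, 0.296, 0.0], [0.0, -0.0, -1.0]]
ft_force: [0.3, 0.7, 0.0]
grip_width: 0.225
```

move_arm --plan '[{"xyz": [0,0,-1],"twist": 0},{"xyz": [0,0,-2],"twist": 0},{"xyz": [0,0,-3],"twist": 0},{"xyz": [0,0,-4],"twist": 0},{"xyz": [0,0,-4],"twist": 0}]'

```text
clock: 10.35
tcp_pos: [0.5605, 0.0223, 0.1562]
tool_rot: [[-0.296, 0.955, -0.0], [0.955, 0.296, 0.0], [0.0, -0.0, -1.0]]
ft_force: [-0.5, 0.9, -1.8]
grip_width: 0.225
```

move_arm --plan '[{"xyz": [0,0,-1],"twist": 0},{"xyz": [0,0,-2],"twist": 0},{"xyz": [0,0,-3],"twist": 0},{"xyz": [0,0,-3],"twist": 0}]'

```text
clock: 10.85
tcp_pos: [0.5605, 0.0223, 0.1532]
tool_rot: [[-0.296, 0.955, -0.0], [0.955, 0.296, 0.0], [0.0, -0.0, -1.0]]
ft_force: [0.6, -0.5, -0.5]
grip_width: 0.229
```

move_arm --plan '[{"xyz": [0,0,-1],"twist": 0},{"xyz": [0,0,-2],"twist": 0},{"xyz": [0,0,-3],"twist": 0},{"xyz": [0,0,-3],"twist": 0}]'

```text
clock: 11.35
tcp_pos: [0.5605, 0.0223, 0.1502]
tool_rot: [[-0.296, 0.955, -0.0], [0.955, 0.296, 0.0], [0.0, -0.0, -1.0]]
ft_force: [0.4, 0.6, -0.8]
grip_width: 0.23
```

Tip is at about z 29 with no contact yet. Single 3 mm steps from here.

move_arm --plan '[{"xyz": [0,0,-1],"twist": 0},{"xyz": [0,0,-2],"twist": 0},{"xyz": [0,0,-3],"twist": 0},{"xyz": [0,0,-3],"twist": 0}]'

```text
clock: 11.85
tcp_pos: [0.5606, 0.0222, 0.1475]
tool_rot: [[-0.296, 0.955, 0.0], [0.955, 0.296, -0.0], [-0.0, 0.0, -1.0]]
ft_force: [-0.8, 1.0, 1.1]
grip_width: 0.229
```

Likely contact: force is up 1.8 N on the baseline and the pose lags by 0.3 mm. Taking a second reading.

move_arm --plan '[{"xyz": [0,0,-0.5],"twist": 0},{"xyz": [0,0,-1],"twist": 0}]'

```text
clock: 12.1
tcp_pos: [0.5606, 0.0223, 0.1465]
tool_rot: [[-0.296, 0.955, 0.0], [0.955, 0.296, -0.0], [-0.0, 0.0, -1.0]]
ft_force: [0.1, -0.6, 1.5]
grip_width: 0.225
```

move_arm --plan '[{"xyz": [0,0,-1],"twist": 0},{"xyz": [0,0,-1],"twist": 0},{"xyz": [0,0,-1],"twist": 0},{"xyz": [0,0,-1],"twist": 0},{"xyz": [0,0,-1],"twist": 0}]'

```text
clock: 12.72
tcp_pos: [0.5606, 0.0223, 0.1454]
tool_rot: [[-0.296, 0.955, 0.0], [0.955, 0.296, -0.0], [-0.0, 0.0, -1.0]]
ft_force: [-0.2, 0.1, 1.4]
grip_width: 0.226
```

```bash
python3 - <<'E'
from h import *
im=viewer.capture("wrist");cv2.imwrite("pics/w8.png",cv2.resize(im[120:400,220:420],None,fx=2,fy=2,interpolation=cv2.INTER_CUBIC))
print(status.observe()["ft_force"])
E
```

```text
[-0.54491201 -0.24068298  2.44421658]
```

move_arm --plan '[{"xyz": [0,0,0],"twist": 0},{"xyz": [0,0,0],"twist": 0},{"xyz": [0,0,0],"twist": 0},{"xyz": [0,0,0],"twist": 0}]'

```text
clock: 13.28
tcp_pos: [0.5606, 0.0223, 0.1453]
tool_rot: [[-0.296, 0.955, 0.0], [0.955, 0.296, -0.0], [-0.0, 0.0, -1.0]]
ft_force: [-0.7, -0.2, 2.3]
grip_width: 0.227
```

View pics/w8.png

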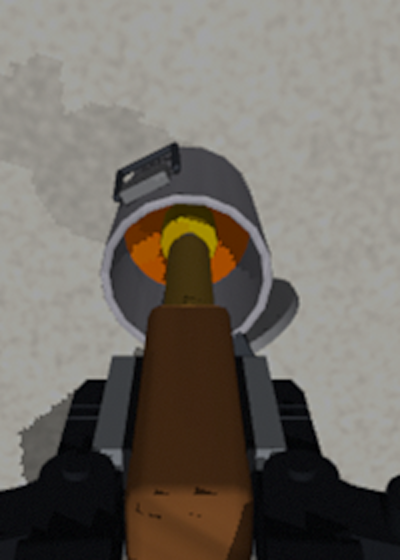

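Held at about 3 N (net of the dauber's weight) for over a second. The tip is central in the canister, at column 188 against a rim centre of 187. Raising straight out.

move_arm --plan '[{"xyz": [0,0,5],"twist": 0},{"xyz": [0,0,20],"twist": 0},{"xyz": [0,0,45],"twist": 0},{"xyz": [0,0,75],"twist": 0},{"xyz": [0,0,90],"twist": 0}]'

```text
clock: 13.9
tcp_pos: [0.5614, 0.0221, 0.2379]
tool_rot: [[-0.296, 0.955, 0.003], [0.955, 0.296, -0.001], [-0.002, 0.003, -1.0]]
ft_force: [0.4, -0.1, -0.9]
grip_width: 0.226
```

move_arm --plan '[{"xyz": [0,10,0],"twist": 0},{"xyz": [-4,60,0],"twist": 0},{"xyz": [-8,115,0],"twist": 0},{"xyz": [-12,165,0],"twist": 0},{"xyz": [-15,205,0],"twist": 0}]'

```text
clock: 14.52
tcp_pos: [0.5439, 0.2297, 0.2334]
tool_rot: [[-0.298, 0.955, -0.003], [0.955, 0.298, -0.0], [0.001, -0.003, -1.0]]
ft_force: [0.0, -0.2, -1.1]
grip_width: 0.231
```

```bash
python3 - <<'E'
from h import *
np.set_printoptions(precision=4,suppress=True)
st=status.observe();im=viewer.capture("wrist")
t=st["tcp_pos"];print(t,st["ft_force"])
for a in np.linspace(0,6.28,60): cv2.circle(im,tuple(int(round(v)) for v in proj("wrist",(.5443+.027*np.cos(a),.2578+.027*np.sin(a),.016),st)),0,(0,255,0),-1)
cv2.imwrite("pics/w9.png",im)
E
```

```text
[0.5439 0.2297 0.2334] [ 0.0204 -0.247  -1.1125]
```

View pics/w9.png

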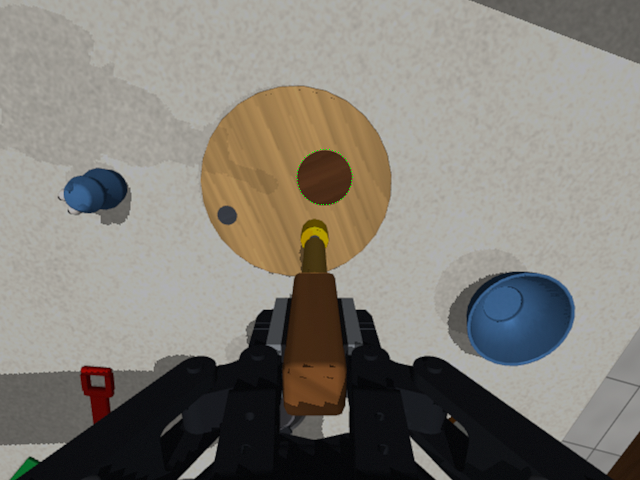

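The predicted circle falls exactly on the dark patch, centred at (324,177). Moving over it and down to about 12 mm above the board.

move_arm --plan '[{"xyz": [0,15,0],"twist": 0},{"xyz": [0,29,0],"twist": 0},{"xyz": [0,29,-15],"twist": 0},{"xyz": [0,29,-45],"twist": 0},{"xyz": [0,29,-75],"twist": 0}]'

```text
clock: 15.2
tcp_pos: [0.5454, 0.2552, 0.1583]
tool_rot: [[-0.295, 0.955, -0.001], [0.955, 0.295, -0.001], [-0.0, -0.001, -1.0]]
ft_force: [0.6, 0.3, -0.7]
grip_width: 0.231
```

move_arm --plan '[{"xyz": [0,0,-6],"twist": 0},{"xyz": [0,0,-6],"twist": 0}]'

```text
clock: 15.45
tcp_pos: [0.5456, 0.2557, 0.1541]
tool_rot: [[-0.296, 0.955, -0.001], [0.955, 0.296, -0.0], [-0.0, -0.001, -1.0]]
ft_force: [-0.3, 0.5, -0.3]
grip_width: 0.224
```

```bash
python3 - <<'E'
from h import *
np.set_printoptions(precision=4,suppress=True)
st=status.observe();im=viewer.capture("wrist")
t=st["tcp_pos"];print(t,st["ft_force"])
cv2.imwrite("pics/w10.png",cv2.resize(im[120:400,220:420],None,fx=2,fy=2,interpolation=cv2.INTER_CUBIC))
E
```

```text
[0.5456 0.2557 0.1541] [-0.2601  0.5037 -0.3392]
```

View pics/w10.png

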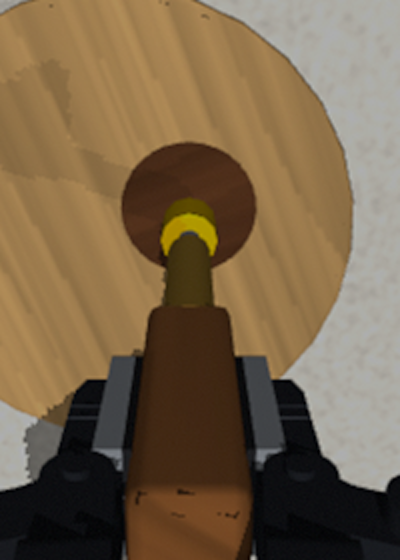

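The tip is centred across the patch. I'll add 2 mm of y and feel down; contact should come at a TCP z of about 137.

move_arm --plan '[{"xyz": [-1,2,-4],"twist": 0},{"xyz": [-1,2,-8],"twist": 0},{"xyz": [-1,2,-12],"twist": 0},{"xyz": [-1,2,-14],"twist": 0},{"xyz": [-1,2,-14],"twist": 0}]'

```text
clock: 16.12
tcp_pos: [0.5444, 0.2582, 0.1401]
tool_rot: [[-0.296, 0.955, -0.0], [0.955, 0.296, -0.0], [-0.0, -0.0, -1.0]]
ft_force: [0.6, 0.2, -0.6]
grip_width: 0.227
```

move_arm --plan '[{"xyz": [0,0,-1],"twist": 0},{"xyz": [0,0,-2],"twist": 0},{"xyz": [0,0,-3],"twist": 0},{"xyz": [0,0,-3],"twist": 0}]'

```text
clock: 16.62
tcp_pos: [0.5446, 0.2583, 0.1375]
tool_rot: [[-0.296, 0.955, 0.0], [0.955, 0.296, 0.0], [-0.0, 0.0, -1.0]]
ft_force: [-0.7, -0.5, 0.8]
grip_width: 0.23
```

Contact came at 137.5, as expected. Pressing about 2.5 mm and holding.

move_arm --plan '[{"xyz": [0,0,-1],"twist": 0},{"xyz": [0,0,-2],"twist": 0},{"xyz": [0,0,-2.5],"twist": 0},{"xyz": [0,0,-2.5],"twist": 0},{"xyz": [0,0,-2.5],"twist": 0}]'

```text
clock: 17.25
tcp_pos: [0.5447, 0.2583, 0.1349]
tool_rot: [[-0.296, 0.955, 0.0], [0.955, 0.296, 0.0], [-0.0, 0.0, -1.0]]
ft_force: [-1.1, 0.2, 2.1]
grip_width: 0.225
```

move_arm --plan '[{"xyz": [0,0,0],"twist": 0},{"xyz": [0,0,0],"twist": 0},{"xyz": [0,0,0],"twist": 0},{"xyz": [0,0,0],"twist": 0},{"xyz": [0,0,0],"twist": 0}]'

```text
clock: 17.88
tcp_pos: [0.5446, 0.2583, 0.1348]
tool_rot: [[-0.296, 0.955, 0.0], [0.955, 0.296, 0.0], [0.0, 0.0, -1.0]]
ft_force: [-0.1, -0.5, 1.8]
grip_width: 0.226
```

move_arm --plan '[{"xyz": [0,0,0],"twist": 0},{"xyz": [0,0,0],"twist": 0}]'

```text
clock: 18.12
tcp_pos: [0.5447, 0.2583, 0.1349]
tool_rot: [[-0.296, 0.955, 0.0], [0.955, 0.296, 0.0], [0.0, 0.0, -1.0]]
ft_force: [0.0, -0.6, 2.8]
grip_width: 0.228
```

move_arm --plan '[{"xyz": [0,0,5],"twist": 0},{"xyz": [0,0,20],"twist": 0},{"xyz": [0,0,50],"twist": 0},{"xyz": [0,0,80],"twist": 0},{"xyz": [0,0,105],"twist": 0}]'

```text
clock: 18.75
tcp_pos: [0.5447, 0.2583, 0.2419]
tool_rot: [[-0.296, 0.955, 0.001], [0.955, 0.296, 0.0], [-0.0, 0.001, -1.0]]
ft_force: [0.1, 0.9, -0.9]
grip_width: 0.228
```

The patch was pressed at about 3 N for about a second. Heading back to the stand.

move_arm --plan '[{"xyz": [-3,-45,0],"twist": 0},{"xyz": [-7,-100,0],"twist": 0},{"xyz": [-11,-155,0],"twist": 0},{"xyz": [-15,-210,0],"twist": 0},{"xyz": [-19,-265,0],"twist": 0}]'

```text
clock: 19.38
tcp_pos: [0.5252, -0.0084, 0.2407]
tool_rot: [[-0.296, 0.955, 0.001], [0.955, 0.296, -0.0], [-0.0, 0.001, -1.0]]
ft_force: [0.7, -0.6, -0.3]
grip_width: 0.22
```

move_arm --plan '[{"xyz": [-4,-55,0],"twist": 0},{"xyz": [-8,-110,0],"twist": 0},{"xyz": [-12,-165,0],"twist": 0},{"xyz": [-15,-210,0],"twist": 0},{"xyz": [-16,-220,0],"twist": 0}]'

```text
clock: 20.0
tcp_pos: [0.509, -0.2292, 0.2404]
tool_rot: [[-0.293, 0.956, 0.0], [0.956, 0.293, -0.0], [-0.0, -0.0, -1.0]]
ft_force: [0.4, 0.5, -0.7]
grip_width: 0.226
```

```bash
python3 - <<'E'
from h import *
np.set_printoptions(precision=4,suppress=True)
st=status.observe();im=viewer.capture("wrist")
t=st["tcp_pos"];print(t,st["ft_force"],proj("wrist",(.5065,-.239,.066),st))
for a in np.linspace(0,6.28,60): cv2.circle(im,tuple(int(round(v)) for v in proj("wrist",(.507+.026*np.cos(a),-.239+.026*np.sin(a),.066),st)),0,(0,255,0),-1)
cv2.imwrite("pics/w11.png",cv2.resize(im[100:380,200:440],None,fx=2,fy=2,interpolation=cv2.INTER_CUBIC))
E
```

```text
[ 0.509  -0.2292  0.2404] [ 0.3559  0.5035 -0.7352] [308.7011 223.9803]
```

View pics/w11.png

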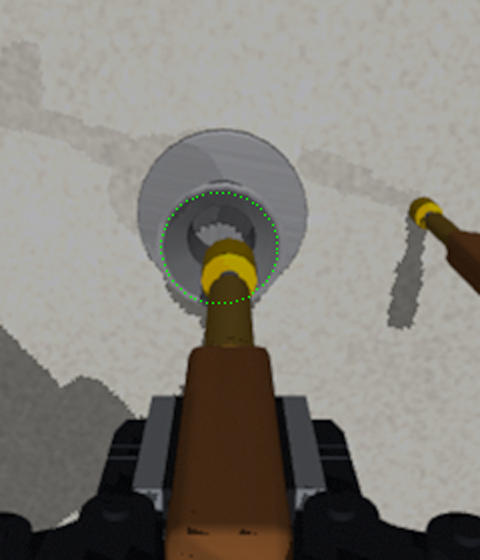

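The stand is where it was. Returning to the grasp position (508,-240) puts the dauber back where it originally stood. I'll centre over it and lower to just above the rim.

move_arm --plan '[{"xyz": [-1,-10.5,0],"twist": 0},{"xyz": [-1,-10.5,0],"twist": 0},{"xyz": [-1,-10.5,-15],"twist": 0},{"xyz": [-1,-10.5,-30],"twist": 0},{"xyz": [-1,-10.5,-30],"twist": 0}]'

```text
clock: 20.68
tcp_pos: [0.5074, -0.2359, 0.2071]
tool_rot: [[-0.297, 0.955, -0.004], [0.955, 0.297, 0.003], [0.004, -0.003, -1.0]]
ft_force: [0.3, -0.0, -1.0]
grip_width: 0.231
```

```bash
python3 - <<'E'
from h import *
np.set_printoptions(precision=4,suppress=True)
st=status.observe();im=viewer.capture("wrist")
t=st["tcp_pos"];print(t,st["ft_force"])
a=cv2.resize(im[100:380,220:420],None,fx=2,fy=2,interpolation=cv2.INTER_CUBIC)
s=viewer.capture("side")
b=cv2.resize(s[240:400,300:420],(420,560),interpolation=cv2.INTER_CUBIC)
cv2.imwrite("pics/w12.png",np.hstack([a,b[:560,:400]]))
E
```

```text
[ 0.5074 -0.2359  0.2071] [ 0.2553 -0.0206 -1.0222]
```

View pics/w12.png

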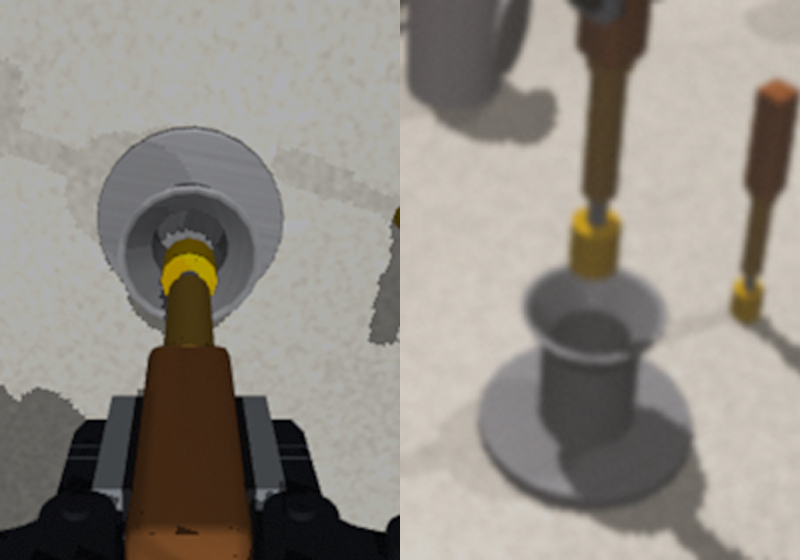

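The tip is lined up over the socket: column 188 against a rim centre of 189 in the wrist view, and it hangs over the mouth in the side view. Letting it settle, then into the bore.

move_arm --plan '[{"xyz": [0,0,-3],"twist": 0},{"xyz": [0,0,-3],"twist": 0},{"xyz": [0,0,-3],"twist": 0}]'

```text
clock: 21.15
tcp_pos: [0.5087, -0.2373, 0.207]
tool_rot: [[-0.296, 0.955, 0.0], [0.955, 0.296, -0.0], [-0.0, 0.0, -1.0]]
ft_force: [-0.8, 0.1, -1.4]
grip_width: 0.225
```

move_arm --plan '[{"xyz": [-0.5,-2.5,-6],"twist": 0},{"xyz": [-0.5,-2.5,-20],"twist": 0},{"xyz": [-0.5,-2.5,-32],"twist": 0},{"xyz": [-0.5,-2.5,-44],"twist": 0},{"xyz": [-0.5,-2.5,-50],"twist": 0}]'

```text
clock: 21.78
tcp_pos: [0.5075, -0.2393, 0.1554]
tool_rot: [[-0.296, 0.955, -0.002], [0.955, 0.296, 0.001], [0.002, -0.001, -1.0]]
ft_force: [-0.0, 0.5, -0.6]
grip_width: 0.232
```

move_arm --plan '[{"xyz": [0,0,-4],"twist": 0},{"xyz": [0,0,-8],"twist": 0},{"xyz": [0,0,-12],"twist": 0},{"xyz": [0,0,-14],"twist": 0},{"xyz": [0,0,-16],"twist": 0}]'

```text
clock: 22.4
tcp_pos: [0.5081, -0.2398, 0.1408]
tool_rot: [[-0.296, 0.955, 0.0], [0.955, 0.296, -0.0], [-0.0, 0.0, -1.0]]
ft_force: [-0.8, 0.7, -0.8]
grip_width: 0.224
```

No side contact. Down gently to the floor; contact is expected at 133.3.

move_arm --plan '[{"xyz": [0,0,-1.5],"twist": 0},{"xyz": [0,0,-3],"twist": 0},{"xyz": [0,0,-4.5],"twist": 0},{"xyz": [0,0,-5.5],"twist": 0},{"xyz": [0,0,-5.5],"twist": 0}]'

```text
clock: 23.02
tcp_pos: [0.508, -0.2397, 0.1352]
tool_rot: [[-0.296, 0.955, -0.0], [0.955, 0.296, 0.0], [0.0, -0.0, -1.0]]
ft_force: [-0.0, 0.1, -0.3]
grip_width: 0.225
```

move_arm --plan '[{"xyz": [0,0,-0.5],"twist": 0},{"xyz": [0,0,-1],"twist": 0},{"xyz": [0,0,-1.4],"twist": 0},{"xyz": [0,0,-1.4],"twist": 0}]'

```text
clock: 23.52
tcp_pos: [0.508, -0.2397, 0.1338]
tool_rot: [[-0.296, 0.955, -0.0], [0.955, 0.296, 0.0], [0.0, -0.0, -1.0]]
ft_force: [-0.1, -0.8, -0.8]
grip_width: 0.228
```

move_arm --plan '[{"xyz": [0,0,-0.3],"twist": 0},{"xyz": [0,0,-0.6],"twist": 0},{"xyz": [0,0,-0.6],"twist": 0}]'

```text
clock: 23.9
tcp_pos: [0.5081, -0.2398, 0.1335]
tool_rot: [[-0.296, 0.955, 0.0], [0.955, 0.296, -0.0], [-0.0, 0.0, -1.0]]
ft_force: [-0.7, 0.2, 0.1]
grip_width: 0.228
```

```bash
python3 - <<'E'
from h import *
for i in range(4):
    viewer.capture("wrist"); s=status.observe();print(s["tcp_pos"].round(4),s["ft_force"].round(1))
E
```

```text
[ 0.5081 -0.2398  0.1335] [-0.8 -0.5  0.6]
[ 0.5081 -0.2398  0.1335] [0.1 0.6 0.7]
[ 0.5081 -0.2398  0.1335] [-1.1  0.1  1.7]
[ 0.5081 -0.2398  0.1334] [-0.1  0.1  0.9]
```

The tip rests on the floor (force about +0.8, up 1.5 N from baseline, spring not yet giving). Releasing.

move_arm --plan '[{"xyz": [0,0,0],"twist": 0},{"xyz": [0,0,0],"twist": 0},{"xyz": [0,0,0],"twist": 0},{"xyz": [0,0,0],"twist": 0}]' --jaw 0.5 --grip_force 20

```text
clock: 24.6
tcp_pos: [0.5081, -0.2397, 0.1333]
tool_rot: [[-0.296, 0.955, -0.0], [0.955, 0.296, 0.0], [0.0, -0.0, -1.0]]
ft_force: [-0.4, 0.1, 0.0]
grip_width: 0.499
```

```bash
python3 - <<'E'
from h import *
im=viewer.capture("wrist");cv2.imwrite("pics/w13.png",im)
s=status.observe();print(s["tcp_pos"].round(4),s["ft_force"].round(1),s["grip_width"])
E
```

```text
[ 0.5081 -0.2397  0.1333] [-0.3  0.8  0. ] 0.49858650559900936
```

View pics/w13.png

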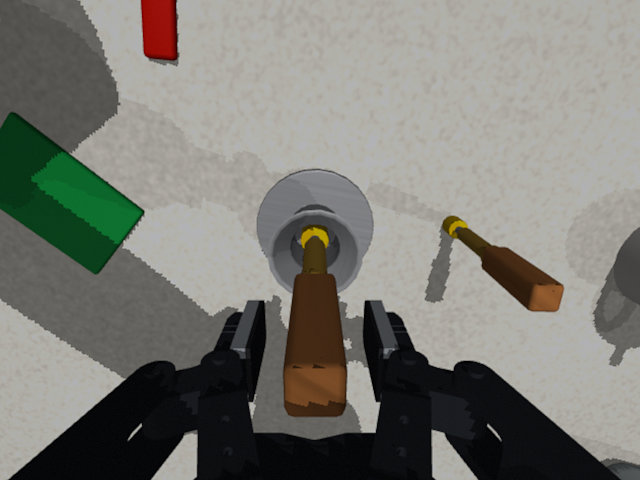

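The dauber stands upright in the socket, clear of both pads, with its handle at (315,390). Opening fully and rising away.

move_arm --plan '[{"xyz": [0,0,0],"twist": 0},{"xyz": [0,0,0],"twist": 0},{"xyz": [0,0,0],"twist": 0},{"xyz": [0,0,5],"twist": 0},{"xyz": [0,0,15],"twist": 0}]' --jaw 0

```text
clock: 25.28
tcp_pos: [0.5079, -0.2396, 0.1485]
tool_rot: [[-0.296, 0.955, -0.001], [0.955, 0.296, 0.0], [0.001, -0.0, -1.0]]
ft_force: [0.3, 1.0, -0.8]
grip_width: 0.996
```

move_arm --plan '[{"xyz": [0,0,20],"twist": 0},{"xyz": [0,0,45],"twist": 0},{"xyz": [0,0,75],"twist": 0},{"xyz": [0,0,105],"twist": 0},{"xyz": [0,0,120],"twist": 0}]'

```text
clock: 25.9
tcp_pos: [0.5088, -0.2403, 0.2711]
tool_rot: [[-0.296, 0.955, 0.003], [0.955, 0.296, -0.002], [-0.003, 0.002, -1.0]]
ft_force: [-0.1, -0.1, 0.9]
grip_width: 1.0
```

move_arm --plan '[{"xyz": [-20,40,0],"twist": 0},{"xyz": [-40,90,0],"twist": 0},{"xyz": [-60,145,0],"twist": 0},{"xyz": [-80,200,0],"twist": 0},{"xyz": [-80,200,0],"twist": 0}]'

```text
clock: 26.52
tcp_pos: [0.4268, -0.0368, 0.2681]
tool_rot: [[-0.301, 0.954, -0.0], [0.954, 0.301, 0.001], [0.001, 0.0, -1.0]]
ft_force: [0.1, 0.1, -0.2]
grip_width: 1.0
```

```bash
python3 - <<'E'
from h import *
t=viewer.capture("top");s=viewer.capture("side");cv2.imwrite("pics/t14.png",t)
cv2.imwrite("pics/s14.png",s)
st=status.observe();print(st["clock"],st["tcp_pos"],st["grip_width"])
a=cv2.imread("pics/top0.png");d=cv2.absdiff(a,t).max(2)
x=[cv2.resize(i[190:290,380:480],None,fx=4,fy=4,interpolation=cv2.INTER_CUBIC) for i in(a,t)]
cv2.imwrite("pics/c14.png",np.hstack(x))
E
```

```text
26.625 [ 0.4280294  -0.03957647  0.26834888] 1.0007986872507892
```

View pics/t14.png

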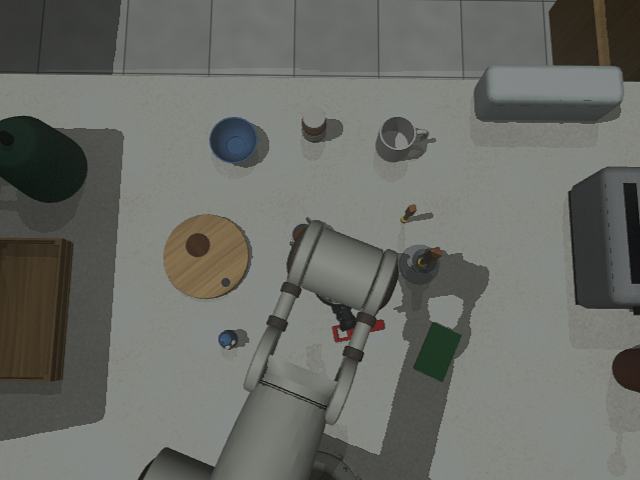

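View pics/s14.png

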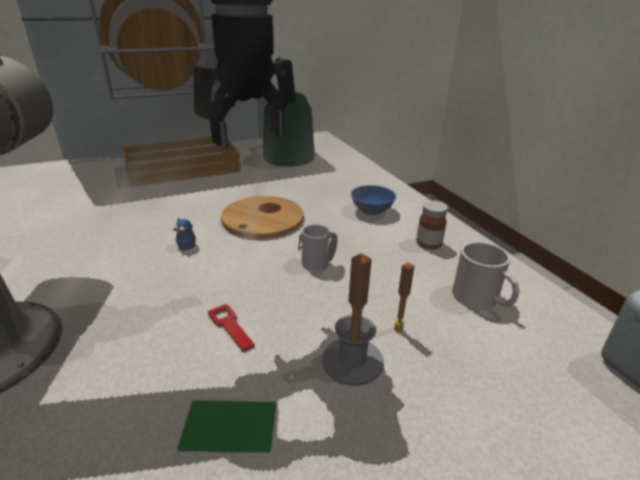

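View pics/c14.png

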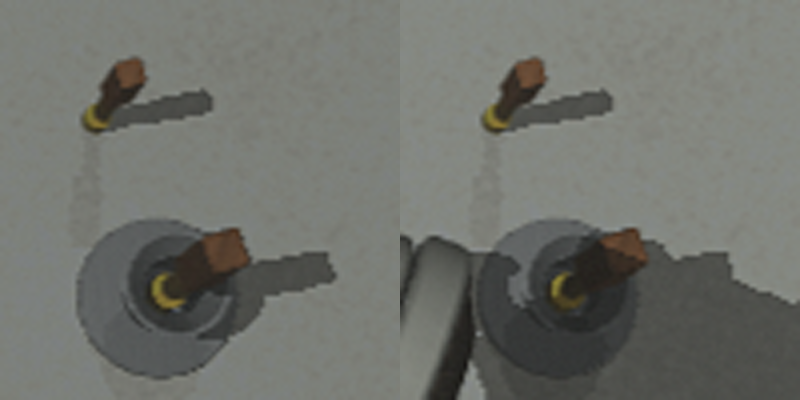

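The dauber is upright in its stand at the same pixels as at the start: (361,259) in the side view and (437,252) in the top view. In the side view the canister, board, owl, opener, mug, jar, bowl, scraper and small look-alike are all where they were. The arm is clear, so I'm handing in.

```bash
python3 - <<'E'
from cell import job
print(job.sign_off())
E
```

```text
the job is handed in; nothing more can be done
None
```

I took the dauber (the larger of the two look-alikes) from its stand and pressed its tip on the wax cake, then on the board's dark patch. I then stood it back in the stand, tip down, and handed the job in at about 26.6 s of the 61 s allowed.

- **Wax cake:** contact came with the wax about 49 mm below the rim. I held it for over a second at about 3 N, net of the dauber's weight.
- **Patch:** contact came at the height expected for the board's top. I pressed 2.5 mm at about 3 N for about a second.
- **Return to stand:** I lowered it until it rested on the floor with about 1.5 N, then opened the gripper and moved clear.
- **Final pictures:** the dauber is upright at the same pixels as at the start, and everything else is where it was. In the final top view the arm partly hid the canister, so I checked that one in the side view only.

**Disagreement:** the top and wrist cameras differed by about 2 mm on the canister's centre. I went between them and then nudged until the tip looked central in the wrist view. The force readings carried about 0.7 N of noise, so the press forces are approximate.

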